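# Hold a capped pipe stub home in the vee cradle for tacking

### The arm

A 6-joint arm with a two-finger parallel gripper is mounted at the origin on the work surface; the furniture and walls round the work are solid. World frame = base frame: x ahead of the robot, y to its left, z up, the work surface at z = 0. Lengths are in m, angles in rad, forces in N, time in s.
With the tool pointing down it reaches from about 0.275 to 0.875 m from the base axis. Payload 12.5 kg.
Tool frame: the origin (TCP) lies midway between the tips of the shut fingers; the grasp point (between the pads) lies 19 mm behind it; z points along the fingers, y is the line along which they close (so a half turn about z gives the same grasp; the last joint's range is limited). The gripper opens to 85 mm and grips with 20 to 120 N. Pads are 22 mm wide; open, the fingers measure 114 mm over their backs; the gripper's body (76 mm by 85 mm) begins 54 mm behind the grasp point. The pads swing forward as they close: fully open they stand 13 mm farther back than shut.
Start: joints at [-1.3, 0.351, 1.652, -0, 1.139, -0.085], TCP at [0.192, -0.516, 0.231] pointing down, gripper open.
Joint ranges: [-2.75, 2.75], [-0.79, 2.1], [0.01, 2.65], [-1.57, 4.71], [0.07, 3.14], [-2.87, 2.87]. Speed limits (rad/s): [2.22, 2.22, 2.79, 3.14, 3.14, 3.14].

### API

Orientations are given as a 3x3 rotation matrix whose columns are the frame's x, y, z axes.
In Python, from plant import ctrl, sensors, grab_frame, sign_off gives the robot as it stands (ctrl), with the cameras as plain functions, the job as plain functions and the readings (sensors).
- The arm moves only by the shell command python3 steer.py 'ROWS' [OPENING] [FORCE]. ROWS is a JSON list of rows, 1 to 8 of them, each of 6 numbers: dx, dy, dz in m, then a rotation vector rx, ry, rz in rad; each row shifts and turns the commanded pose from where the row before left it, along the tool's axes as they then stand; what a row does not reach is not made up. A row lasts 1/8 s, in which the tool goes at most 0.0625 m and 0.188 rad, less where a joint would pass 70% of its speed; a pose out of reach is approached as far as the arm can. OPENING is the finger opening in m, set as the command begins (- or left out keeps the last). The fingers move at their own pace and stop on an object; FORCE is the grip in N (left out, the last holds). Time passes only in rows, so rows that do not move let the fingers close. It prints the time, the measured TCP pose, the force, the opening and the grip force at its end.
- sensors.state(): the state, without advancing time (a new reading comes with each control period).
- grab_frame(name): name is "scene" or "top" or "wrist"; returns a dict with "image" (420x560x3 uint8, blue, green, red), "fovy" (degrees; the focal length in pixels is half the picture's height over the tangent of half this angle, whatever the lens; pixels are square), "cx", "cy" (the principal point, pixels), "position" and "orientation" of the camera in the world; the wrist camera has in their place "tool_from_camera" (4x4, takes a point from camera to tool coordinates, whose origin is the TCP and whose axes are the flange's). Camera axes: x right, y down, z forward; pixel columns grow to the right and rows downward; lengths in m; the calibration is good to about 2 mm. A picture is of the moment at which its call begins: read the wrist's pose just before it. There is no depth.
- sign_off(): hands the job in; it is judged then, once.
The state is a dict: "clock": time; "joints": joint angles; "qd": joint speeds; "effort": joint torques, N m; "eef_pos": TCP position; "orientation": TCP orientation; "force": force on the tool from outside, world axes, zero at the start; "torque": the same for the moment, N m; "grip_width": finger opening in m; "finger_force": force on a finger pad.
Only numpy, scipy, OpenCV 4.12 (cv2) and the standard library are available. Lean on these libraries where they do the work, as an engineer would, in place of code of your own. Each camera call takes 0.05 s, during which the arm holds its last target. There are 200 camera calls.

### The job

I am about to tack the end disc of the longer of the two pipe stubs: take it off its timber rest, lay it in the vee cradle, push it along the vee against the copper earth contact until that spring is fully home, and press it down firmly so that it bears on both flanks of the vee, without ramming it. The spring would push it out again, so finish while still gripping the stub, holding it home and pressing it down with about 15 N. Leave the shorter stub and the other things where they are.

Things in the scene. Friction and masses are not known exactly. Their poses are not given: they have to be found in the camera images.
- long_stub: The stub to hold: plain steel pipe, outside diameter 42.4 mm, 140 mm long, both ends closed by a disc set 2 mm in (a solid to the touch), 0.25 to 0.47 kg. Origin at its middle, on its axis; its x axis is the pipe's axis (both ends are alike). It starts lying on a timber rest, axis 30 mm above the platen.
- short_stub: The other stub, not wanted: same pipe, only 90 mm long, lying on the other rest. Origin at its middle, on its axis, x along the pipe.
- chock_long: Fixed timber rest under the long stub: board 120 x 66 x 9 mm, with two battens along it (tops 17 mm above the platen, 13 mm wide, 36 mm apart inside) between which the stub lies. Origin at the centre of the underside, x along the battens.
- chock_short: An equal fixed rest under the short stub. The two rests trade places between starts.
- cradle: Fixed welded vee cradle: base plate 216 x 104 x 10 mm, from x = -90 to +126 mm in this frame. Origin on the platen under the vee; x runs along the vee towards the sprung contact, z is up. 90 degree vee of two inclined rails. At x = +98 mm an upright, 82 mm high and 56 mm wide, carries the spring's barrel.
- left_rail: The +y flank of the vee, fixed, same frame as the cradle: two pieces, x = -75 to -45 and +26 to +56 mm; top 50 mm above the platen at y = +25 mm. In the 71 mm between the pieces the vee is open down to the base plate, so that fingers can pass beside the stub there.
- right_rail: The -y flank of the vee, fixed, same frame as the cradle: the mirror image of the left rail.
- seat (a point): Where the middle of the long stub lies when it is seated in the vee and pushed home: on the cradle's x = y = 0, 54 mm above the platen; axes as the cradle's.
- contact (a joint): Sprung earth contact, a slippery polished copper disc 40 mm across facing -x of the cradle, on the axis of a seated stub: 0 = sprung out (face at x = +58 mm of the cradle), grows to 0.012 m = fully home, on its stop (face at x = +70 mm, 2 mm short of the barrel). Spring 3.5 N at first, 7.7 N fully home; a stub pressed down with 15 N drags with 10 to 15 N along the vee, less when pressed less.
- contact_face (a point): Centre of the copper disc's face; it moves with the contact.
- gas_nozzle: Bystander: brass-coloured tapered nozzle 60 mm long, 24 mm across, lying; origin at the centre of its underside.
- tip_tin: Bystander: round open tin of contact tips, 74 mm across, 22 mm high; origin at the centre of its underside.
- clamp_handle (a point): Top of the upright red handle of the platen's own toggle clamp (fixed, not part of the job; always here): 178 mm above the platen, standing between one of the rests and the cradle. Carry the stub over or round it.

How it is judged:
On the way:
1. the long stub is lifted off its rest in the gripper (height (world z) of long_stub above 0.075 m and contact force between the fingers and long_stub above 3 N), for 0.1 s.
At the end, for the whole second after the job is handed in: The long stub lies in the vee, in line within 0.04 rad, axis within 2.5 mm of the seated line; it presses on each rail with more than 4 N; the copper contact is pushed back at least 9.5 of its 12 mm; the fingers still grip the stub, at rest (contact force between long_stub and left_rail above 4 N and contact force between long_stub and right_rail above 4 N and contact force between the fingers and long_stub above 3 N and value of joint contact above 0.0095 m and z of long_stub in the frame of cradle between 0.051 and 0.0565 m and y of long_stub in the frame of cradle between -0.0025 and 0.0025 m and angle between the x axis of long_stub and the x axis of cradle, either way round below 0.04 rad and x of long_stub in the frame of cradle between -0.005 and 0.004 m and linear speed of long_stub below 0.01 m/s); the arm keeps its last pose, push and grip.
It fails at once if the stub is rammed into the vee (more than 90 N on a rail) (contact force between long_stub and left_rail above 90 N or contact force between long_stub and right_rail above 90 N).
It fails at once if the short stub or another bystander is moved by more than 25 mm (distance of any of short_stub, gas_nozzle, tip_tin from where it was at the start of the episode above 0.025 m).
It also fails if it takes over 59 s, if anything falls off the work surface, if the arm or the gripper's body presses on something with over 40 N, if the wrist force passes 120 N, or if a joint passes its speed limit or range.

## Working session

There is one attempt and no reset: what is moved stays moved. The work goes in short steps, Python scripts to look and compute and a shell command to move; the robot and the scene stay as the last step left them, time stands still between calls to the robot, and variables do not carry over. Pictures are saved under pics/ and viewed, at most 10 in all, crops included, and the job is handed in when it is done.

```bash
ls; mkdir -p pics; python3 - <<'E'
from plant import ctrl, sensors, grab_frame, sign_off
import cv2,pickle
s=sensors.state();print(s)
for n in("top","scene"):
    f=grab_frame(n);cv2.imwrite(f"pics/{n}0.png",f["image"]);pickle.dump(f,open(f"{n}0.pkl","wb"))
    print(n,f["fovy"],f["cx"],f["cy"],f["position"],f["orientation"])
E
```

```text
pics
plant.py
steer.py
{'clock': 0.0, 'joints': array([-1.29959937e+00,  3.51255148e-01,  1.65243148e+00,  1.02464909e-05,
        1.13911212e+00, -8.46085483e-02]), 'qd': array([ 0.00020438,  0.00148498,  0.00067649, -0.00048325, -0.00014943,
        0.00117312]), 'effort': array([-5.56453859e-03, -5.06116569e+01, -2.91409761e+01, -3.11273761e-04,
        4.56758280e-03,  3.02823810e-05]), 'eef_pos': array([ 0.19152111, -0.51521666,  0.23074526]), 'orientation': array([[ 9.37367711e-01,  3.48341322e-01, -3.14128231e-04],
       [ 3.48341446e-01, -9.37366994e-01,  1.16450651e-03],
       [ 1.11192302e-04, -1.20099469e-03, -9.99999273e-01]]), 'force': array([ 0.31743936, -0.58182678, -0.59566769]), 'torque': array([ 0.00983053,  0.01378697, -0.04249909]), 'finger_force': 0.0, 'grip_width': 0.08533016263541127}
top 42.46146056088931 276.7975596398999 212.6680804048984 [0.29308121 0.26184949 1.46570741] [[-0.0110731  -0.99317288  0.11612504]
 [-0.99980167  0.01291915  0.0151564 ]
 [-0.01655316 -0.11593418 -0.99311896]]
scene 51.88287868163698 279.2277803464722 209.2456671708492 [-0.17703805  0.84207501  0.57419264] [[-0.66474278 -0.33245254  0.66902343]
 [-0.74695623  0.31155586 -0.58735793]
 [-0.01316953 -0.89017316 -0.455432  ]]
```

View pics/top0.png

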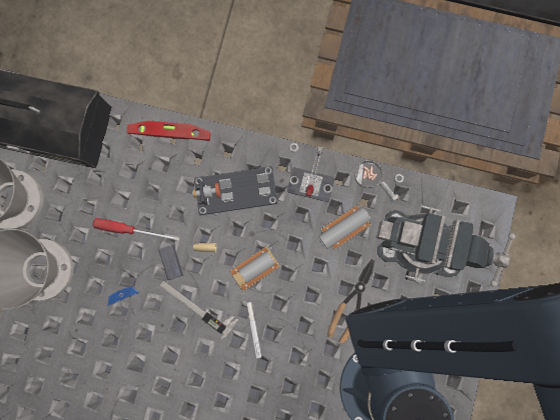

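View pics/scene0.png

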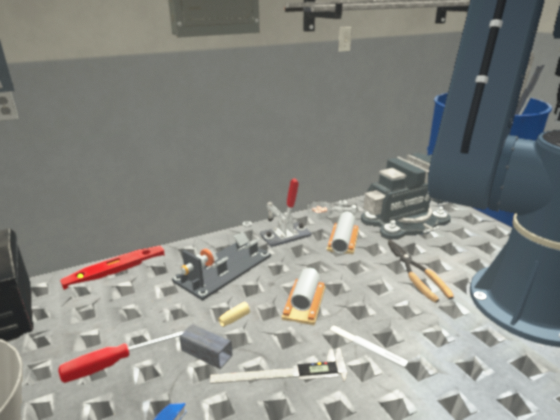

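The top view shows the cradle near (236,190), with its copper contact at the left end (about (213,190)). The clamp's red handle is near (311,188). The longer stub is at (345,228) and the shorter one at (255,267). I'll measure all of these with masks.

```bash
cat > h.py <<'E'
import numpy as np,cv2,pickle
def K(f):
    h=f["image"].shape[0]; F=h/2/np.tan(np.radians(f["fovy"])/2); return F
def pose(f,s=None):
    if "position" in f: return np.array(f["orientation"]),np.array(f["position"])
    T=np.array(f["tool_from_camera"]); R=np.array(s["orientation"])
    return R@T[:3,:3], R@T[:3,3]+s["eef_pos"]
def ray(f,uv,z,s=None):
    R,p=pose(f,s); F=K(f); uv=np.atleast_2d(uv).astype(float)
    d=np.c_[(uv[:,0]-f["cx"])/F,(uv[:,1]-f["cy"])/F,np.ones(len(uv))]@R.T
    return p+d*((z-p[2])/d[:,2])[:,None]
def proj(f,P,s=None):
    R,p=pose(f,s); c=(np.atleast_2d(P)-p)@R; return c[:,:2]/c[:,2:]*K(f)+[f["cx"],f["cy"]]
E
python3 - <<'E'
from h import *
f=pickle.load(open("top0.pkl","rb"))
for n,uv,z in(("long",[345,228],.03),("short",[255,267],.03),("cradle",[236,190],.03),("contact",[213,190],.054),("clamp",[310,190],.17),("nozzle",[204,247],.01),("tin",[369,174],.02)):
    print(n,ray(f,uv,z).round(3))
im=f["image"][140:300,180:400];cv2.imwrite("pics/c1.png",cv2.resize(im,None,fx=3.6,fy=3.6,interpolation=cv2.INTER_CUBIC))
E
```

```text
long [[0.418 0.103 0.03 ]]
short [[0.317 0.343 0.03 ]]
cradle [[0.524 0.393 0.03 ]]
contact [[0.521 0.452 0.054]]
clamp [[0.499 0.201 0.17 ]]
nozzle [[0.373 0.481 0.01 ]]
tin [[0.564 0.033 0.02 ]]
```

View pics/c1.png

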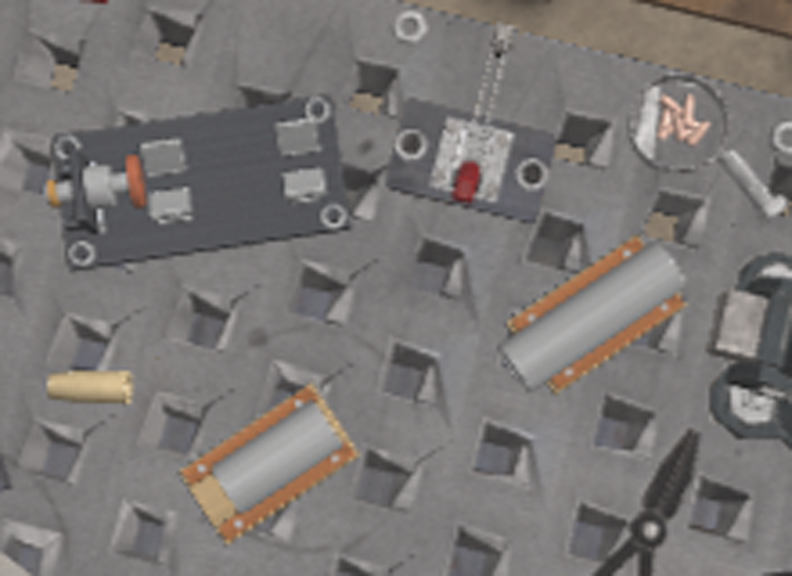

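In the crop, the long stub's end centres are near (520,370) and (683,262). The cradle base plate's corners are near (50,137), (327,97), (350,228) and (72,268), with copper to the left. Next I'll compute the frames and the hover move.

```bash
cat >> h.py <<'E'
def tool(s,P,yaw):
    R=np.array(s["orientation"]); d=R.T@(np.array(P)-s["eef_pos"]); y=np.arctan2(R[1,0],R[0,0])
    print("pos",np.round(s["eef_pos"],4),"d_tool",d.round(4),"yaw",round(y,4),"rz",round(-((yaw-y+np.pi)%(2*np.pi)-np.pi),4))
E
python3 - <<'E'
from h import *
from plant import ctrl, sensors, grab_frame, sign_off
f=pickle.load(open("top0.pkl","rb")); c=lambda a:np.array(a)/3.6+[180,140]
e=ray(f,c([[520,366],[681,265]]),.035);print(e.round(4),e.mean(0),np.linalg.norm(e[1]-e[0]))
d=e[0]-e[1];yl=np.arctan2(d[1],d[0]);print("yaw long",yl)
b=ray(f,c([[50,137],[327,97],[350,228],[72,268]]),.01);print(b.round(4))
d=b[0]-b[1]+b[3]-b[2];yc=np.arctan2(d[1],d[0]);u=np.array([np.cos(yc),np.sin(yc),0]);print("cradle yaw",yc,"org",b.mean(0)-.018*u)
P=e.mean(0)*[1,1,0]+[0,0,.26];tool(sensors.state(),P,yl)
E
```

```text
[[0.3815 0.1585 0.035 ]
 [0.4547 0.0383 0.035 ]] [0.41809268 0.09839954 0.035     ] 0.140739656808188
yaw long 2.117201756129541
[[0.5617 0.5101 0.01  ]
 [0.5896 0.299  0.01  ]
 [0.4888 0.2826 0.01  ]
 [0.4612 0.4928 0.01  ]]
cradle yaw 1.7019361239056858 org [0.52766962 0.37829181 0.01      ]
pos [ 0.1915 -0.5153  0.2308] d_tool [ 0.4261 -0.4964 -0.0286] yaw 0.3557 rz -1.7615
```

```bash
python3 steer.py '[[0.03,-0.035,-0.04,0,0,0],[0.04,-0.046,0,0,0,0],[0.04,-0.046,0,0,0,0],[0.04,-0.046,0,0,0,0],[0.04,-0.046,0,0,0,0],[0.04,-0.046,0,0,0,0],[0.04,-0.046,0,0,0,0],[0.04,-0.046,0,0,0,0]]' 0.085; python3 steer.py '[[0.04,-0.046,0,0,0,0],[0.04,-0.046,0,0,0,0],[0.036,-0.047,0,0,0,-0.18],[0,0,0,0,0,-0.18],[0,0,0,0,0,-0.18],[0,0,0,0,0,-0.18],[0,0,0,0,0,-0.18],[0,0,0,0,0,-0.18]]'; python3 steer.py '[[0,0,0,0,0,-0.18],[0,0,0,0,0,-0.18],[0,0,0,0,0,-0.18],[0,0,0,0,0,-0.14],[0,0,0,0,0,0]]'
python3 - <<'E'
from h import *
from plant import ctrl, sensors, grab_frame, sign_off
s=sensors.state();f=grab_frame("wrist");f["s"]=s;pickle.dump(f,open("w1.pkl","wb"))
tool(s,[.418,.0984,.1],2.117);cv2.imwrite("pics/w1.png",f["image"])
print(proj(f,[[.3815,.1585,.035],[.4547,.0383,.035]],s))
E
```

```text
clock: 1.1
eef_pos: [0.3581, -0.071, 0.2714]
orientation: [[0.937, 0.348, 0.001], [0.348, -0.937, -0.0], [0.0, 0.0, -1.0]]
force: [-0.2, -1.1, -0.6]
grip_width: 0.0847
finger_force: 0.0
clock: 2.1
eef_pos: [0.418, 0.0978, 0.2711]
orientation: [[0.129, 0.992, -0.001], [0.992, -0.129, -0.0], [-0.0, -0.001, -1.0]]
force: [-1.5, -0.3, 0.4]
grip_width: 0.085
finger_force: 0.0
clock: 2.72
eef_pos: [0.418, 0.0978, 0.2711]
orientation: [[-0.518, 0.856, -0.0], [0.856, 0.518, -0.0], [0.0, -0.0, -1.0]]
force: [-0.1, 0.6, -0.2]
grip_width: 0.0849
finger_force: 0.0
pos [0.418  0.0978 0.2711] d_tool [0.0005 0.0004 0.1711] yaw 2.1148 rz -0.0022
[[282.65574615  95.57724155]
 [283.35319104 232.53931036]]
```

View pics/w1.png

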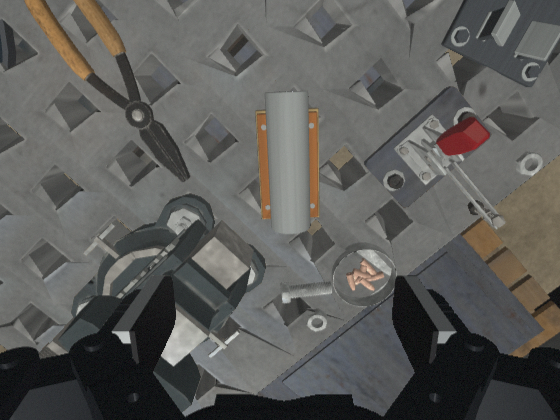

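The wrist view shows the long stub running from (287,93) to (291,233) between its orange battens at x of about 258–320. I'll refine its axis with the orange mask.

```bash
python3 - <<'E'
from h import *
from plant import ctrl, sensors, grab_frame, sign_off
f=pickle.load(open("w1.pkl","rb"));s=f["s"]
hsv=cv2.cvtColor(f["image"],cv2.COLOR_BGR2HSV);m=cv2.inRange(hsv,(5,90,80),(25,255,255));m[:90]=0;m[240:]=0;m[:,:240]=0;m[:,330:]=0
g=cv2.cvtColor(f["image"],cv2.COLOR_BGR2GRAY)
for r in range(115,215,16):
    x=np.flatnonzero(m[r]);print(r,x.min(),x.max()," inner",x[x<288].max() if (x<288).any() else 0,x[x>288].min())
# outer silhouettes -> batten outer line at z=.017 ; inner -> stub edge
L=[];C=[]
for r in range(118,212):
    x=np.flatnonzero(m[r]);x1=x[x<288];x2=x[x>288]
    if len(x1) and len(x2):L.append(((x1.min()+x2.max())/2,r));C.append(((x1.max()+x2.min())/2,r))
for n,A,z in(("chock",L,.017),("stub",C,.035)):
    P=ray(f,A,z,s);vx,vy,x0,y0=cv2.fitLine(P[:,:2].astype(np.float32),cv2.DIST_HUBER,0,.001,.001).ravel()
    print(n,"yaw",np.arctan2(vy,vx)%np.pi,"lateral d_tool",(np.array(s["orientation"]).T@(np.array([x0,y0,0])-s["eef_pos"]))[:2])
e=ray(f,[[287,94],[291,232]],.038,s);print(e,e.mean(0),np.linalg.norm(e[1]-e[0]))
tool(s,[*e.mean(0)[:2],.018],2.117)
E
```

```text
115 256 317  inner 265 309
131 257 317  inner 266 309
147 258 318  inner 266 309
163 259 318  inner 267 310
179 260 318  inner 268 310
195 261 318  inner 269 310
211 261 318  inner 270 310
chock yaw 2.1512725 lateral d_tool [-0.00026459  0.0060531 ]
stub yaw 2.1488035 lateral d_tool [0.01149915 0.00570776]
[[0.38427587 0.16190882 0.038     ]
 [0.46074316 0.04401328 0.038     ]] [0.42250951 0.10296105 0.038     ] 0.14052261552011336
pos [0.418  0.0978 0.2711] d_tool [0.0021 0.0066 0.2531] yaw 2.1148 rz -0.0022
```

```bash
python3 steer.py '[[-0.004,0.006,0.05,0,0,-0.035],[0,0,0.06,0,0,0],[0,0,0.06,0,0,0],[0,0,0.05,0,0,0],[0,0,0.02,0,0,0],[0,0,0.013,0,0,0],[0,0,0,0,0,0]]' && python3 steer.py '[[0,0,0,0,0,0],[0,0,0,0,0,0],[0,0,0,0,0,0],[0,0,0,0,0,0],[0,0,0,0,0,0],[0,0,0,0,0,0]]' 0.02 70
```

```text
clock: 3.65
eef_pos: [0.4253, 0.0975, 0.0181]
orientation: [[-0.547, 0.837, -0.001], [0.837, 0.547, -0.0], [0.0, -0.001, -1.0]]
force: [-0.8, -0.4, 0.1]
grip_width: 0.0847
finger_force: 0.0
clock: 4.4
eef_pos: [0.4257, 0.0975, 0.0193]
orientation: [[-0.548, 0.836, 0.001], [0.836, 0.548, 0.0], [-0.0, 0.001, -1.0]]
force: [-4.2, -1.0, 12.7]
grip_width: 0.04
finger_force: 68.9
```

```bash
python3 steer.py '[[0,0,-0.01,0,0,0],[0,0,-0.03,0,0,0],[0,0,-0.05,0,0,0],[0,0,-0.05,0,0,0],[0,0,-0.05,0,0,0],[0,0,-0.05,0,0,0],[0,0,0,0,0,0]]'
python3 - <<'E'
from h import *
from plant import ctrl, sensors, grab_frame, sign_off
s=sensors.state();f=grab_frame("wrist");f["s"]=s;pickle.dump(f,open("w2.pkl","wb"));print(s["force"],s["eef_pos"])
cv2.imwrite("pics/w2.png",f["image"])
# hover pose over cradle, short of contact by 25mm, wrist view
yc=1.702;u=np.array([np.cos(yc),np.sin(yc),0])
tool(s,np.array([.5277,.3783,.26])-.035*u,yc)
E
```

```text
clock: 5.28
eef_pos: [0.4264, 0.0976, 0.2617]
orientation: [[-0.548, 0.836, 0.007], [0.836, 0.548, 0.001], [-0.003, 0.006, -1.0]]
force: [0.6, 0.1, -4.5]
grip_width: 0.0401
finger_force: 72.5
[ 0.59726896  0.11691404 -4.50584162] [0.42644953 0.09764565 0.26172181]
pos [0.4264 0.0976 0.2617] d_tool [0.1477 0.2233 0.0026] yaw 2.1508 rz 0.4488
```

View pics/w2.png

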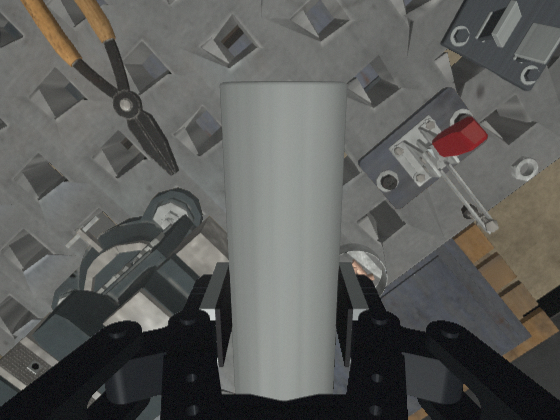

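The stub is held straight in the fingers: its far end is at row 83, its sides run 221–347 there, and its middle column of about 284 matches the near end. I'll move to a hover beside the cradle so the stub doesn't block the view.

```bash
python3 steer.py '[[0.03,0.02,-0.01,0,0,0],[0.045,0.035,0,0,0,0],[0.045,0.035,0,0,0,0],[0.045,0.035,0,0,0,0.15],[0.008,0.01,0,0,0,0.15],[0,0,0,0,0,0.149],[0,0,0,0,0,0],[0,0,0,0,0,0]]'
python3 - <<'E'
from h import *
from plant import ctrl, sensors, grab_frame, sign_off
s=sensors.state();f=grab_frame("wrist");f["s"]=s;pickle.dump(f,open("w3.pkl","wb"))
cv2.imwrite("pics/w3.png",f["image"])
tool(s,[.5277,.3783,.1],1.702);print(K(f),f["cx"],f["cy"],np.round(f["tool_from_camera"],4).tolist())
yc=1.702;u=np.array([np.cos(yc),np.sin(yc),0]);v=np.array([u[1],-u[0],0])
C=np.array([.5277,.3783,.0])
print(proj(f,[C+.126*u+.052*v+[0,0,.01],C+.126*u-.052*v+[0,0,.01],C-.09*u+.052*v+[0,0,.01],C-.09*u-.052*v+[0,0,.01]],s).round(1))
E
```

```text
clock: 6.32
eef_pos: [0.4449, 0.315, 0.2674]
orientation: [[-0.134, 0.991, -0.002], [0.991, 0.134, -0.001], [-0.001, -0.002, -1.0]]
force: [0.7, -0.2, -2.8]
grip_width: 0.0401
finger_force: 72.4
pos [0.4449 0.315  0.2674] d_tool [0.0517 0.0908 0.1672] yaw 1.7047 rz 0.0027
377.9060685669897 283.5585962976333 207.7330253293248 [[-0.0016, -0.9541, -0.2995, 0.0772], [1.0, -0.0019, 0.0008, 0.0004], [-0.0014, -0.2995, 0.9541, -0.1423], [0.0, 0.0, 0.0, 1.0]]
[[436.6 -24.6]
 [324.6 -24.7]
 [412.5 198.9]
 [318.  198.8]]
```

View pics/w3.png

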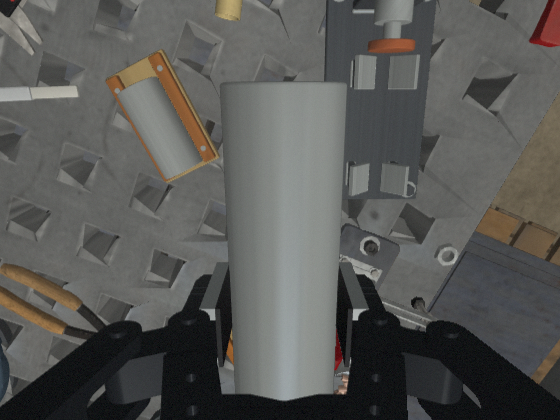

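The view shows the cradle at upper right: copper disc at (391,46), rail pieces at rows 55–90 and 163–197, and the plate's right edge at about x=416–437. I'll fit the plate edges and the copper disc.

```bash
python3 - <<'E'
from h import *
f=pickle.load(open("w3.pkl","rb"));s=f["s"];im=f["image"]
yc=1.702;u=np.array([np.cos(yc),np.sin(yc),0]);v=np.array([u[1],-u[0],0]);C=np.array([.5277,.3783,0])
fr=lambda P:np.c_[(P-C)@u,(P-C)@v]
hsv=cv2.cvtColor(im,cv2.COLOR_BGR2HSV);m=cv2.inRange(hsv,(3,100,60),(20,255,255));m[65:]=0;m[:,:350]=0;m[:,450:]=0
ys,xs=np.nonzero(m);print("disc",xs.min(),xs.max(),ys.min(),ys.max())
print("disc lat",fr(ray(f,[[xs.min()-.5,46],[xs.max()+.5,46]],.054,s)))
# disc top edge: centre x at z=.074, bottom silhouette of front face
c=(xs.min()+xs.max())/2
print("disc rim top x",fr(ray(f,[[c,ys.min()],[c,ys.max()]],.074,s)))
g=cv2.GaussianBlur(cv2.cvtColor(im,cv2.COLOR_BGR2GRAY),(3,3),0).astype(float)
def edge(rows,a,b,sgn):
    return [(a+.5+np.argmax(sgn*np.diff(g[r,a:b])),r) for r in rows]
for n,rows,a,b,sg in(("right",range(100,155,3),405,440,1),("right0",range(5,40,3),420,450,1),("left",range(5,75,3),310,345,-1)):
    E=edge(rows,a,b,sg);P=fr(ray(f,E,.01,s));l=np.polyfit(P[:,0],P[:,1],1);r=P[:,1]-np.polyval(l,P[:,0])
    k=abs(r)<.003;l=np.polyfit(P[k,0],P[k,1],1);print(n,[e[0] for e in E],"slope",l[0].round(4),"lat at 0",l[1].round(4))
# near plate edge
cols=range(355,405,6);E=[(c,190.5+np.argmax(np.diff(g[190:212,c]))) for c in cols];print("near",E[::3],fr(ray(f,E,.01,s))[:,0].round(4))
# stub tilt: widths at rows
for r in(100,140,180,220,250):
    a=200+np.argmax(abs(np.diff(g[r,200:260])));b=320+np.argmax(abs(np.diff(g[r,320:370])));print(r,a,b)
cv2.imwrite("pics/c3.png",cv2.resize(im[0:210,310:450],None,fx=2.8,fy=2.8,interpolation=cv2.INTER_CUBIC))
E
```

```text
disc 368 414 38 52
disc lat [[ 0.06098519 -0.01709585]
 [ 0.06103014  0.02375513]]
disc rim top x [[ 0.06503137 -0.0024366 ]
 [ 0.05443665 -0.00152063]]
right [np.float64(425.5), np.float64(425.5), np.float64(424.5), np.float64(424.5), np.float64(424.5), np.float64(423.5), np.float64(423.5), np.float64(423.5), np.float64(422.5), np.float64(422.5), np.float64(422.5), np.float64(422.5), np.float64(438.5), np.float64(437.5), np.float64(436.5), np.float64(434.5), np.float64(432.5), np.float64(431.5), np.float64(429.5)] slope -0.2941 lat at 0 0.0555
right0 [np.float64(435.5), np.float64(435.5), np.float64(435.5), np.float64(434.5), np.float64(434.5), np.float64(433.5), np.float64(433.5), np.float64(433.5), np.float64(433.5), np.float64(433.5), np.float64(432.5), np.float64(432.5)] slope -0.0154 lat at 0 0.0556
left [np.float64(325.5), np.float64(325.5), np.float64(325.5), np.float64(325.5), np.float64(325.5), np.float64(325.5), np.float64(325.5), np.float64(325.5), np.float64(324.5), np.float64(324.5), np.float64(324.5), np.float64(324.5), np.float64(324.5), np.float64(324.5), np.float64(324.5), np.float64(324.5), np.float64(324.5), np.float64(324.5), np.float64(324.5), np.float64(324.5), np.float64(323.5), np.float64(323.5), np.float64(323.5), np.float64(323.5)] slope -0.0009 lat at 0 -0.0501
near [(355, np.float64(208.5)), (373, np.float64(198.5)), (391, np.float64(198.5))] [-0.1011 -0.1023 -0.0896 -0.0896 -0.0896 -0.0895 -0.0895 -0.0895 -0.0895]
100 219 345
140 207 343
180 223 368
220 203 356
250 227 363
```

View pics/c3.png

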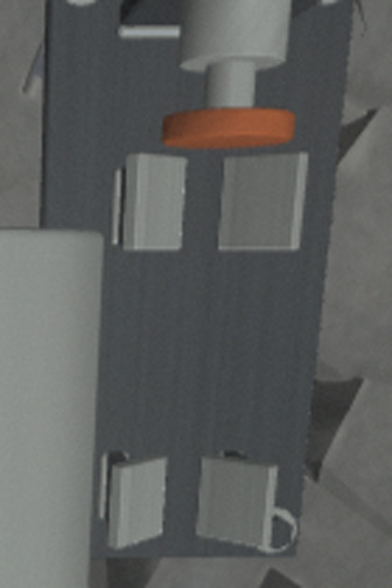

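```bash
python3 - <<'E'
from h import *
from plant import ctrl, sensors, grab_frame, sign_off
f=pickle.load(open("w3.pkl","rb"));s=f["s"]
yc=1.702;u=np.array([np.cos(yc),np.sin(yc),0]);v=np.array([u[1],-u[0],0]);C=np.array([.5277,.3783,0])
fr=lambda P:np.c_[(P-C)@u,(P-C)@v].round(4)
c=lambda a:np.array(a)/2.8+[310-.3,-.3]
print(fr(ray(f,c([[124,250],[299,250],[111,546],[271,548],[128,154],[305,153]]),.05,s)))
r=list(range(5,40,3))+list(range(100,134,3));x=[435.5,435.5,435.5,434.5,434.5,433.5,433.5,433.5,433.5,433.5,432.5,432.5,425.5,425.5,424.5,424.5,424.5,423.5,423.5,423.5,422.5,422.5,422.5,422.5]
P=(ray(f,np.c_[x,r],.01,s)-C);print("right",np.polyfit(P@u,P@v,1))
# stub end centre in tool frame: top rim row83; width 126 px
E

```

```text
[[ 0.0253 -0.0261]
 [ 0.0254  0.0306]
 [-0.0742 -0.025 ]
 [-0.0748  0.0314]
 [ 0.0543 -0.0265]
 [ 0.0546  0.0294]]
right [-0.00216854  0.05441883]
```

```bash
cat >> h.py <<'E'
YC=1.705;U=np.array([np.cos(YC),np.sin(YC),0]);V=np.array([U[1],-U[0],0]);CR=np.array([.5302,.3786,0])
E
python3 - <<'E'
from h import *
from plant import ctrl, sensors, grab_frame, sign_off
s=sensors.state();f=pickle.load(open("w3.pkl","rb"))
R=np.array(f["s"]["orientation"]);p=f["s"]["eef_pos"]
for x in(.07,.076):
  for z in(-.0107,-.016): print(x,z,proj(f,[p+R@np.array([x,0,z-.0212]),p+R@np.array([x,-.0212,z]),p+R@np.array([x,.0212,z])],f["s"]).round(1).tolist())
tool(s,CR-.024*U+[0,0,.11],YC)
E

```

```text
0.07 -0.0107 [[281.5, 115.5], [219.0, 111.5], [344.5, 111.3]]
0.07 -0.016 [[281.4, 116.9], [216.3, 112.4], [347.0, 112.2]]
0.076 -0.0107 [[281.4, 93.5], [218.0, 92.9], [345.3, 92.7]]
0.076 -0.016 [[281.4, 93.7], [215.3, 93.1], [347.9, 92.8]]
pos [0.445  0.3151 0.2677] d_tool [0.0277 0.0931 0.1575] yaw 1.7041 rz -0.0009
```

```bash
python3 steer.py '[[0.012,0.045,0,0,0,0],[0.0137,0.0476,0,0,0,0],[0,0,0.05,0,0,0],[0,0,0.05,0,0,0],[0,0,0.05,0,0,0],[0,0,0,0,0,0],[0,0,0,0,0,0]]'
python3 - <<'E'
from h import *
from plant import ctrl, sensors, grab_frame, sign_off
s=sensors.state();f=grab_frame("wrist");f["s"]=s;pickle.dump(f,open("w4.pkl","wb"));g=grab_frame("scene");print(s["force"])
a=cv2.resize(g["image"][200:320,150:300],(525,420),interpolation=cv2.INTER_CUBIC)
cv2.imwrite("pics/w4.png",cv2.resize(np.hstack([f["image"][:,150:420],a]),None,fx=1,fy=1))
tool(s,CR-.026*U+[0,0,.0433],YC)
print(proj(f,[CR+.058*U+.02*V+[0,0,.054],CR+.058*U-.02*V+[0,0,.054]],s))
E
```

```text
clock: 7.25
eef_pos: [0.5347, 0.3535, 0.1204]
orientation: [[-0.131, 0.991, 0.002], [0.991, 0.131, 0.001], [0.001, 0.002, -1.0]]
force: [-0.4, 0.8, -3.6]
grip_width: 0.0398
finger_force: 72.6
[-0.43445367  0.76664636 -3.6183321 ]
pos [0.5347 0.3535 0.1204] d_tool [-0.0006 -0.0013  0.0771] yaw 1.7024 rz -0.0026
[[317.65924762  76.36210469]
 [241.04230209  76.69343585]]
```

View pics/w4.png

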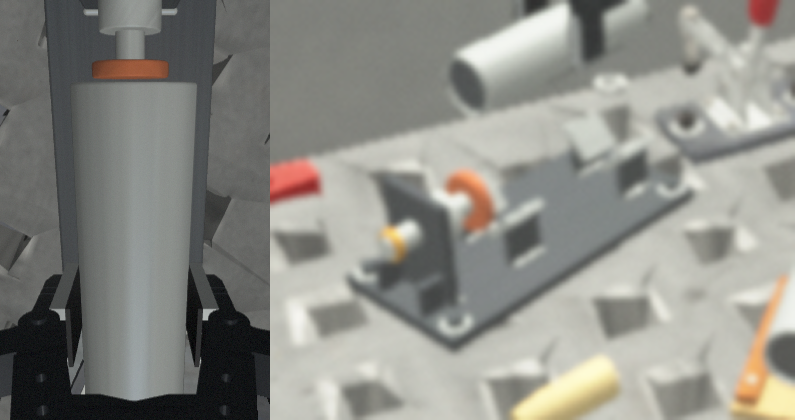

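The stub's end is at columns 223–346 and the disc at 242–318, so a shift of about −1.8 mm in tool y lines them up. I'll go down to just above the vee and then feel for it.

```bash
python3 steer.py '[[-0.0005,-0.0018,0.02,0,0,-0.003],[0,0,0.03,0,0,0],[0,0,0.015,0,0,0],[0,0,0.004,0,0,0],[0,0,0,0,0,0]]'; python3 steer.py '[[0,0,0.002,0,0,0],[0,0,0.002,0,0,0],[0,0,0,0,0,0]]';  python3 steer.py '[[0,0,0.001,0,0,0],[0,0,0.001,0,0,0],[0,0,0,0,0,0]]'
```

```text
clock: 7.98
eef_pos: [0.5325, 0.3526, 0.0503]
orientation: [[-0.134, 0.991, 0.001], [0.991, 0.134, 0.001], [0.001, 0.001, -1.0]]
force: [-0.1, 0.1, -3.3]
grip_width: 0.0402
finger_force: 72.9
clock: 8.35
eef_pos: [0.532, 0.3523, 0.0453]
orientation: [[-0.134, 0.991, -0.0], [0.991, 0.134, 0.0], [0.0, -0.0, -1.0]]
force: [-0.3, -0.1, -4.7]
grip_width: 0.0403
finger_force: 72.9
clock: 8.72
eef_pos: [0.5327, 0.3526, 0.044]
orientation: [[-0.134, 0.991, 0.002], [0.991, 0.134, 0.001], [0.001, 0.002, -1.0]]
force: [2.8, 1.1, 2.8]
grip_width: 0.0401
finger_force: 73.7
```

Contact: about 6.5 N net upward, with a small side force toward +tool y. I'll ease over and press a touch more.

```bash
python3 steer.py '[[0,0.0005,0,0,0,0],[0,0,0,0,0,0]]'; python3 steer.py '[[0,0,0.0005,0,0,0],[0,0,0,0,0,0]]'
```

```text
clock: 8.98
eef_pos: [0.5329, 0.3526, 0.0438]
orientation: [[-0.134, 0.991, 0.001], [0.991, 0.134, 0.001], [0.0, 0.001, -1.0]]
force: [2.2, 0.8, 5.4]
grip_width: 0.04
finger_force: 73.9
clock: 9.22
eef_pos: [0.5331, 0.3526, 0.0435]
orientation: [[-0.134, 0.991, 0.002], [0.991, 0.134, 0.001], [0.001, 0.002, -1.0]]
force: [1.8, 0.5, 6.6]
grip_width: 0.0404
finger_force: 74.2
```

```bash
python3 steer.py '[[0.002,0,0,0,0,0],[0.002,0,0,0,0,0],[0,0,0,0,0,0]]'; python3 steer.py '[[0.002,0,0,0,0,0],[0.002,0,0,0,0,0],[0.002,0,0,0,0,0],[0,0,0,0,0,0]]';python3 steer.py '[[0.002,0,0,0,0,0],[0.002,0,0,0,0,0],[0,0,0,0,0,0]]'
python3 - <<'E'
from h import *
from plant import ctrl, sensors, grab_frame, sign_off
s=sensors.state();print("tool force",np.array(s["orientation"]).T@s["force"],s["torque"]);tool(s,CR-.008*U+[0,0,.0433],YC)
E
```

```text
clock: 9.6
eef_pos: [0.5331, 0.3558, 0.0432]
orientation: [[-0.134, 0.991, 0.002], [0.991, 0.134, -0.0], [-0.001, 0.002, -1.0]]
force: [5.6, -4.7, 4.4]
grip_width: 0.0401
finger_force: 73.9
clock: 10.1
eef_pos: [0.5324, 0.3608, 0.0432]
orientation: [[-0.134, 0.991, 0.002], [0.991, 0.134, -0.002], [-0.002, 0.001, -1.0]]
force: [6.8, -11.0, 5.5]
grip_width: 0.0402
finger_force: 73.8
clock: 10.48
eef_pos: [0.5319, 0.3645, 0.0432]
orientation: [[-0.134, 0.991, 0.002], [0.991, 0.134, -0.002], [-0.003, 0.001, -1.0]]
force: [7.0, -12.2, 5.9]
grip_width: 0.0401
finger_force: 73.9
tool force [-13.00387063   5.33546134  -5.81056093] [-2.02627396 -1.16081162  0.11997103]
pos [0.5319 0.3645 0.0432] d_tool [ 0.0062  0.0002 -0.0001] yaw 1.7051 rz 0.0001
```

Drag plus spring is 13 N along the vee, as expected. There is a 5 N side force, so I'll ease over 1 mm and push on.

```bash
python3 steer.py '[[0.001,0.001,0,0,0,0],[0.002,0,0,0,0,0],[0,0,0,0,0,0]]'; python3 steer.py '[[0.0015,0,0,0,0,0],[0.0015,0,0,0,0,0],[0,0,0,0,0,0]]'
python3 - <<'E'
from h import *
from plant import ctrl, sensors, grab_frame, sign_off
s=sensors.state();print("tool force",np.array(s["orientation"]).T@s["force"],s["torque"]);tool(s,CR-.008*U+[0,0,.0433],YC)
f=grab_frame("wrist");cv2.imwrite("pics/w5.png",cv2.resize(f["image"][0:120,200:380],None,fx=3.5,fy=3.5,interpolation=cv2.INTER_CUBIC));f["s"]=s;pickle.dump(f,open("w5.pkl","wb"))
E
```

```text
clock: 10.85
eef_pos: [0.5316, 0.3664, 0.0431]
orientation: [[-0.134, 0.991, -0.001], [0.991, 0.134, -0.005], [-0.005, -0.002, -1.0]]
force: [2.8, -20.3, 11.2]
grip_width: 0.0399
finger_force: 74.7
clock: 11.22
eef_pos: [0.5313, 0.3688, 0.0431]
orientation: [[-0.134, 0.991, -0.001], [0.991, 0.134, -0.006], [-0.005, -0.002, -1.0]]
force: [2.2, -24.0, 12.7]
grip_width: 0.04
finger_force: 74.7
tool force [-24.14901433  -1.09561741 -12.60977851] [-3.76467147 -0.40898106  0.05087812]
pos [0.5313 0.3688 0.0431] d_tool [ 0.0018  0.0002 -0.0002] yaw 1.7051 rz 0.0001
```

View pics/w5.png

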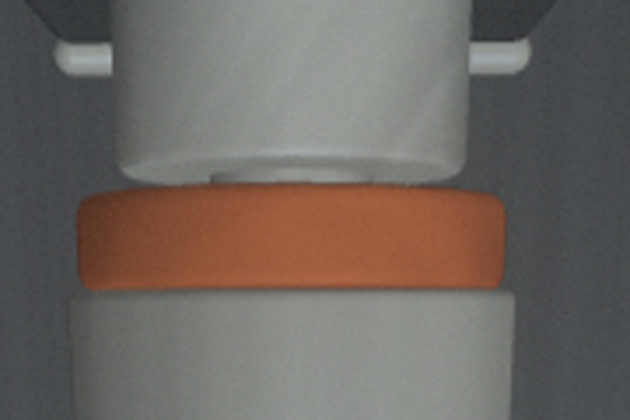

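The disc (rows 190–290 of the crop) now sits almost against the barrel, with a narrow gap left. I'll push in small steps until the stop is felt.

```bash
for i in 1; do python3 steer.py '[[0.001,0,0,0,0,0],[0,0,0,0,0,0],[0,0,0,0,0,0]]'; done; python3 steer.py '[[0.001,0,0,0,0,0],[0,0,0,0,0,0],[0,0,0,0,0,0]]'
```

```text
clock: 11.65
eef_pos: [0.5313, 0.3688, 0.0431]
orientation: [[-0.134, 0.991, -0.001], [0.991, 0.134, -0.007], [-0.007, -0.002, -1.0]]
force: [2.5, -30.8, 14.8]
grip_width: 0.0402
finger_force: 74.9
clock: 12.02
eef_pos: [0.5313, 0.3689, 0.0431]
orientation: [[-0.134, 0.991, -0.002], [0.991, 0.134, -0.009], [-0.008, -0.003, -1.0]]
force: [2.5, -35.1, 16.6]
grip_width: 0.0399
finger_force: 75.1
```

The stub has stopped: the position stays put while the force rises, so the spring is home. I'll ease back the last 1 mm to reduce the surplus, check that it is stable, and hand in.

```bash
python3 steer.py '[[-0.001,-0.0002,-0.0002,0,0,0],[0,0,0,0,0,0],[0,0,0,0,0,0],[0,0,0,0,0,0]]'
python3 - <<'E'
from h import *
from plant import ctrl, sensors, grab_frame, sign_off
s=sensors.state();print("tool force",np.array(s["orientation"]).T@s["force"],s["torque"],abs(s["qd"]).max());tool(s,CR-.008*U+[0,0,.0433],YC)
f=grab_frame("wrist");o=pickle.load(open("w5.pkl","rb"))
for g in(o,f):
    m=cv2.inRange(cv2.cvtColor(g["image"],cv2.COLOR_BGR2HSV),(3,100,60),(20,255,255));m[120:]=0;ys,xs=np.nonzero(m[:,200:380]);print("disc rows",ys.min(),ys.max(),"cols",xs.min()+200,xs.max()+200)
E
```

```text
clock: 12.52
eef_pos: [0.5313, 0.3688, 0.0431]
orientation: [[-0.134, 0.991, -0.001], [0.991, 0.134, -0.007], [-0.007, -0.002, -1.0]]
force: [5.4, -29.1, 11.4]
grip_width: 0.0403
finger_force: 74.5
tool force [-29.6547223    1.42433651 -11.25427894] [-4.54108284 -0.8465757   0.0602423 ] 0.001185419724157947
pos [0.5313 0.3688 0.0431] d_tool [ 0.0018  0.0002 -0.0002] yaw 1.7049 rz -0.0001
disc rows 53 82 cols 222 344
disc rows 53 82 cols 222 344
```

Net press is about 15 N, balanced and still. One check that the disc really is on its stop (x of about 0.070):

```bash
python3 - <<'E'
from h import *
for n,r in(("w4.pkl",(60,79)),("w5.pkl",(53,82.5))):
    f=pickle.load(open(n,"rb"));P=ray(f,[[282,r[0]],[282,r[1]]],.074,f["s"])-CR;print(n,(P@U).round(4))
f=pickle.load(open("w5.pkl","rb"));g=cv2.cvtColor(f["image"],cv2.COLOR_BGR2GRAY)
# barrel front rim (x=.072+disc): where would disc rear land
s=f["s"]
for x in(.0655,.068,.070,.072): print(x,proj(f,[CR+x*U+[0,0,.074]],s).round(1))
E
```

```text
w4.pkl [0.0647 0.0563]
w5.pkl [0.0769 0.0693]
0.0655 [[282.1  96.6]]
0.068 [[282.1  87.3]]
0.07 [[282.1  79.7]]
0.072 [[282.1  72.1]]
```

The rear rim moved from 64.7 to 76.9 mm, which is 12.2 mm of travel, so the contact is fully home. Handing in.

```bash
python3 -c "
from plant import ctrl, sensors, grab_frame, sign_off
print(sign_off())"
```

```text
the job is handed in; nothing more can be done
None
```

I handed the job in with the long stub lying in the vee, still gripped and pressed down with about 15 N, and the copper contact fully home on its stop (about 12 mm of travel measured in the wrist camera); the sign-off gave no verdict.

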